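# Set out the carafe tray

## Robot

A 7-joint arm with a two-finger parallel gripper is mounted at the origin on the work surface. World frame = base frame: x ahead of the robot, y to its left, z up, the work surface at z = 0. Lengths are in mm, angles in rad, forces in N, time in s.
With the tool pointing down it reaches from about 425 to 1025 mm from the base axis. Payload 9.4 kg.
Tool frame: the origin (TCP) lies on the centre line of the jaws, within the pads' length; the fingertips stand 17 mm ahead of it and the grasp point (between the pads) lies 2 mm behind it; z points along the fingers, y is the line along which they close (so a half turn about z gives the same grasp; the last joint's range is limited). The gripper opens to 93 mm and grips with 3 to 60 N. Pads are 15 mm wide; open, the fingers measure 128 mm over their backs; the gripper's body (75 mm by 188 mm) begins 65 mm behind the grasp point.
Start: joints at [1.212, 0.599, -0.003, 1.599, 0.002, 0.943, -0.08], TCP at [201.602, -696.406, 235.618] pointing down, gripper open.
Joint ranges: [-2.57, 2.57], [-0.35, 1.97], [-1.29, 1.29], [0.11, 2.56], [-1.05, 4.19], [0.11, 1.86], [-2.63, 2.63]. Speed limits (rad/s): [2.22, 2.22, 3.01, 3.01, 3.14, 3.14, 3.14].

## Interface

Orientations are given as a rotation vector (axis times angle).
In Python, from bench import readout, cams, order gives the robot as it stands. The module is installed in compiled form; this text tells all that it offers.
- The arm moves only by the shell command python3 -m handwheel 'ROWS' [OPENING] [FORCE]. ROWS is text: rows parted by semicolons, each of 6 numbers parted by spaces: the shift along the tool's x, y, z scaled (see below), then the turn, a rotation vector about the tool's x, y, z scaled (see below). A call has 1 to 8 rows; each row shifts and turns the commanded pose from where the row before left it, along the tool's axes as they then stand; what a row does not reach is not made up. The controller multiplies each number of a shift by 75 mm and each number of a turn by 4 degrees. A row lasts 1/12 s, in which the tool goes at most 41.7 mm and 7.16 degrees, less where a joint would pass 70% of its speed; a pose out of reach is approached as far as the arm can. A call with a number of a shift or a turn outside -1 to 1 is refused whole. A call with a gripper value outside its range is refused whole. OPENING is the opening, from -1 (shut) to 1 (fully open), set as the call begins (- or left out, the last holds). The fingers move at their own pace and stop on an object; FORCE is the grip in N (left out, the last holds). Time passes only in rows, so rows that do not move let the fingers close. It gives the time, the measured TCP pose, the force, the opening and the grip force at its end, in the units of the state.
- readout.read_state(): the state, without advancing time (a new reading comes with each control period).
- cams.camera(name): name is "side" or "top"; returns (picture, depth): 400x640x3 uint8, blue, green, red; 400x640 float32, mm along the optical axis (not along the pixel's ray), 0 where there is no reading.
- cams.get_calibration(name): a dict with "fovy" (degrees; the focal length in pixels is half the picture's height over the tangent of half this angle, whatever the lens; pixels are square), "cx", "cy" (the principal point, pixels), "extrinsics" (4x4, takes a point from world to camera coordinates). Camera axes: x right, y up, looking along -z (the intrinsics and any distortion apply to the point x, -y, -z); pixel columns grow to the right and rows downward; lengths in mm; the calibration is good to about 2 mm. A picture is of the moment at which its call begins. get_calibration takes no time and is no camera call.
- order.sign_off(): hands the job in; it is judged then, once.
The state is a dict: "time_s": time; "joints": joint angles; "joint_velocities": joint speeds; "joint_efforts": joint torques, N m; "eef_pos": TCP position; "eef_rot": TCP orientation; "force": force on the tool from outside, world axes, zero at the start; "moment": the same for the moment, N m; "finger_gap": opening from 0.0 (shut) to 1.0 (fully open); "gripper_force": force on a finger pad.
Only numpy, scipy, OpenCV 4.12 (cv2) and the standard library are available. Lean on these libraries where they do the work, as an engineer would, in place of code of your own. Each camera call takes 0.05 s, during which the arm holds its last target. There are 200 camera calls.

## Task

Set out the drinks things on the wooden serving board: stand the stoneware jar in the middle of the round cork coaster and put its lid on, stand the tumbler, still upside down, in the middle of the square slate coaster, and the carafe on the bare wood midway between jar and tumbler, in line with them. Stand the small cream pot on the board straight behind the tumbler (square across the board, on the side away from the robot), about 9 cm from centre to centre, so a gap of about 3 cm. Everything ends upright, and the green mug stays where it is.

Things in the scene. Friction and masses are not known exactly. Their poses are not given: they have to be found in the camera images.
- board: Dark brown wooden serving board, 300 mm long (its y), 190 mm wide (its x), 14 mm thick, fixed, long side roughly across the robot's view. Origin: centre of the underside; x points across the board, away from the robot (within 20 degrees). Two coasters are fixed on its nearer half, at x = -45 mm, y = +100 and -100 mm; which is at which end varies.
- cork_coaster: Round light cork coaster, 90 mm in diameter, 4 mm thick, fixed on the board. Origin: centre of the underside (on the board's top), axes parallel to the board's.
- slate_coaster: Square grey slate coaster, 90 x 90 mm, 4 mm thick, fixed on the board. Origin: centre of the underside (on the board's top), axes parallel to the board's (x away from the robot).
- jar: Round open stoneware jar, grey-beige, 62 mm high, 62 mm in diameter from 6 to 46 mm height, its neck 54 mm wide outside and 44 mm inside, without its lid. About 0.25 kg. Origin: centre of the underside, z up.
- lid: The jar's dark wooden lid, lying knob up: plug below 32 mm in diameter, 8 mm deep (fits loosely into the jar's 44 mm mouth), disc above it 58 mm in diameter, 8 mm thick, round knob on top 22 mm in diameter, from 16 to 38 mm height. 40 g. Origin: centre of the plug's underside, z up through the knob; seated (disc on the rim) it is 54 mm above the jar's origin.
- tumbler: Amber glass tumbler standing upside down, 85 mm high, 68 mm in diameter at the rim (down, on the worktop), narrowing to 54 mm at the closed end (up). About 0.2 kg. Origin: centre of the rim, underneath; z up.
- pot: Small round white cream pot, open, 40 mm high, 54 mm in diameter from 10 to 30 mm height, narrower at foot (40 mm) and mouth (46 mm). About 0.12 kg. Origin: centre of the underside, z up.
- carafe: Amber glass carafe, 160 mm high, body up to 74 mm in diameter, straight neck 34 mm in diameter from 100 to 146 mm height, flaring to a 40 mm mouth above. About 0.45 kg. Origin: centre of the underside, z up.
- mug: Dark green mug with a handle (at its y), 76 mm in diameter, 85 mm high, standing among the things; not to be disturbed. Origin: centre of the underside.
Not all that is in view belongs to the job. There is more than one size of the pot; the one meant has the size given above. Several things look just like the lid: the one meant starts farthest to the robot's right.

How it is judged (in metres and radians):
At the end, for the whole second after the job is handed in: Jar and tumbler (upside down) stand within 15 mm of their coasters' centres, the lid is seated on the jar; the carafe stands on the board within 15 mm of midway between the coasters; the pot stands 70 to 110 mm straight behind the slate's centre, within 15 mm sideways; all upright, at rest (horizontal distance between jar and cork_coaster below 0.015 m and z of jar in the frame of cork_coaster between -0.001 and 0.009 m and horizontal distance between lid and jar below 0.01 m and z of lid in the frame of jar between 0.05 and 0.058 m and horizontal distance between tumbler and slate_coaster below 0.015 m and z of tumbler in the frame of slate_coaster between -0.001 and 0.009 m and x of carafe in the frame of board between -0.06 and -0.03 m and y of carafe in the frame of board between -0.015 and 0.015 m and z of carafe in the frame of board between 0.009 and 0.019 m and x of pot in the frame of slate_coaster between 0.07 and 0.11 m and y of pot in the frame of slate_coaster between -0.015 and 0.015 m and z of pot in the frame of slate_coaster between -0.005 and 0.005 m and angle between each of jar, lid, tumbler, carafe, pot's own z axis and vertical below 0.12 rad and linear speed of each of jar, lid, tumbler, carafe, pot below 0.02 m/s); the robot touches nothing.
It fails at once if the mug is moved by more than 25 mm (distance of mug from where it was at the start of the episode above 0.025 m).
It also fails if it takes over 131 s, if anything falls off the work surface, if the arm or the gripper's body presses on something with over 40 N, if the wrist force passes 120 N, or if a joint passes its speed limit or range.

## Working session

There is one attempt and no reset: what is moved stays moved. The work goes in short steps, Python scripts to look and compute and a shell command to move; the robot and the scene stay as the last step left them, time stands still between calls to the robot, and variables do not carry over. Pictures are saved under pics/ and viewed, at most 14 in all, crops included, and the job is handed in when it is done.

```bash
mkdir -p pics; cat > h.py <<'E'
import numpy as np,cv2
from bench import readout,cams,order
def shot(n,f):
    p,d=cams.camera(n); cv2.imwrite('pics/%s.png'%f,p); np.save('pics/%s.npy'%f,d); return p,d
def world(n,u,v,z):
    "depth z (mm along axis)"
    c=cams.get_calibration(n); f=200/np.tan(np.radians(c['fovy'])/2)
    pc=np.array([(u-c['cx'])/f*z,-(v-c['cy'])/f*z,-z,1])
    return (np.linalg.inv(c['extrinsics'])@pc)[:3]
def onz(n,u,v,h):
    c=cams.get_calibration(n); o=np.linalg.inv(c['extrinsics'])[:3,3]; p=world(n,u,v,1000.)
    return o+(p-o)*(h-o[2])/(p[2]-o[2])
E
python3 - <<'E'
from h import *
for n in('top','side'):
    print({k:np.round(v,3).tolist() if k=='extrinsics' else v for k,v in cams.get_calibration(n).items()})
    shot(n,n+'0')
print(readout.read_state())
E
```

```text
{'fovy': 46.01115417764973, 'cx': 318.5082483263788, 'cy': 204.13090336304464, 'extrinsics': [[0.027, -0.999, 0.028, -1.242], [0.995, 0.03, 0.093, -581.43], [-0.094, 0.026, 0.995, -1211.088], [0.0, 0.0, 0.0, 1.0]]}
{'fovy': 52.05306128560553, 'cx': 317.151742192681, 'cy': 200.16987989862182, 'extrinsics': [[-0.934, -0.358, -0.004, 551.327], [0.177, -0.472, 0.864, -120.862], [-0.312, 0.805, 0.504, -1065.348], [0.0, 0.0, 0.0, 1.0]]}
{'time_s': 0.1, 'joints': array([ 1.21227671,  0.60005623, -0.00253592,  1.60004151,  0.0017992 ,
        0.94289954, -0.0797856 ]), 'joint_velocities': array([ 1.27600651e-03,  9.28817549e-05, -3.90513439e-04, -3.13302097e-03,
       -2.48360620e-03, -2.04849352e-04, -1.39126515e-03]), 'joint_efforts': array([ 6.01697931e-03, -7.66548085e+01,  1.50248397e+00, -2.52935296e+01,
       -5.22910408e-02,  1.35968771e-02,  9.83343762e-05]), 'eef_pos': array([ 201.49570781, -696.00979299,  234.84138297]), 'eef_rot': array([-3.10909061e+00, -4.41129239e-01,  5.16613943e-04]), 'force': array([-0.65075844,  0.15997778,  0.32482671]), 'moment': array([ 0.06534072, -0.02658834,  0.00537922]), 'gripper_force': 0.0, 'finger_gap': 1.000377287937097}
```

View pics/top0.png

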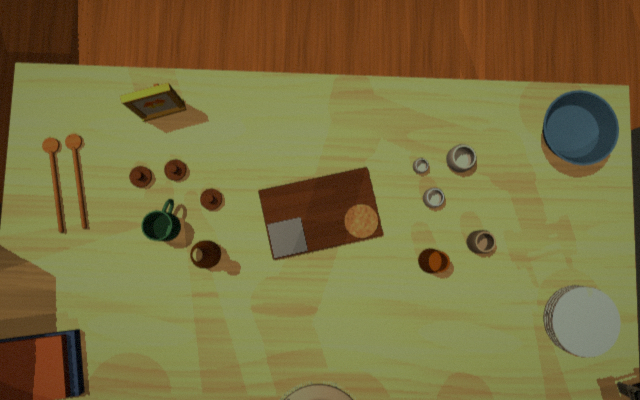

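View pics/side0.png

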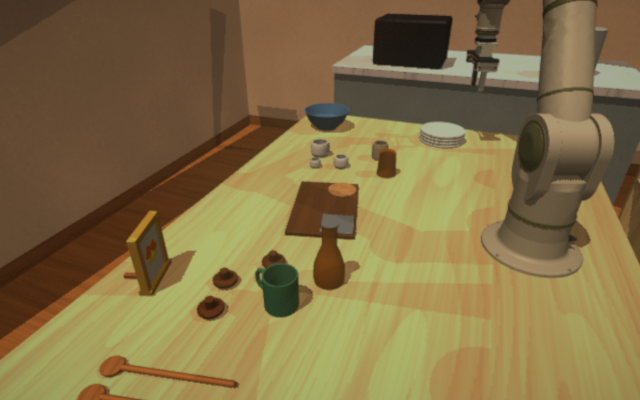

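The top view (up = +x, left = +y) shows the board around (320,213), with the slate at (287,237) and the cork at (361,221). The carafe is at (205,254) and the mug at (160,225). The tumbler is at (432,261) and the jar at (482,242).

- **Lids:** candidates are at (140,177), (175,170) and (211,199). The one farthest to the robot's right is (211,199).
- **White pots:** candidates are at (421,166) small, (434,198) medium and (462,158) large. I need to measure their sizes.

```bash
python3 - <<'E'
from h import *
p=cv2.imread('pics/top0.png'); d=np.load('pics/top0.npy')
c=cams.get_calibration('top'); f=200/np.tan(np.radians(c['fovy'])/2)
v,u=np.mgrid[:400,:640]; P=np.stack([(u-c['cx'])/f*d,-(v-c['cy'])/f*d,-d,np.ones_like(d)],-1)
W=(P@np.linalg.inv(c['extrinsics']).T)[...,:3]; np.save('pics/W.npy',W)
print('table z',np.median(W[200:300,520:540,2]), np.median(W[280:350,150:300,2]))
print('board z',np.median(W[190:205,300:330,2]))
m=((W[...,2]>9)&(d>0)).astype(np.uint8)
n,l,s,ce=cv2.connectedComponentsWithStats(m)
for i in range(1,n):
    if 25<s[i,4]<8000:
        q=W[l==i]; top=q[:,2].max(); t=q[q[:,2]>top-8]
        print(ce[i].round(),s[i,4],'zmax %.0f'%top,'bbox',q.min(0).round()[:2],q.max(0).round()[:2],'topc',((t.min(0)+t.max(0))/2).round(1)[:2], 'topsize',(t.max(0)-t.min(0)).round(1)[:2])
a=cv2.resize(p[140:280,400:505],None,fx=4,fy=4,interpolation=2)
b=cv2.resize(p[150:290,125:225],None,fx=3.8,fy=4,interpolation=2)
cv2.imwrite('pics/c1.png',np.hstack([a,b])[:, :800])
e=cv2.resize(p[160:265,250:390],None,fx=5,fy=5,interpolation=2);cv2.imwrite('pics/c2.png',e)
E
```

```text
table z -0.4789932466468372 0.4652557662093386
board z 14.060102800207005
[153. 102.] 1528 zmax 157 bbox [792. 381.] [896. 501.] topc [825.1 442. ] topsize [ 51.3 115.7]
[580. 128.] 4495 zmax 86 bbox [ 697. -760.] [ 895. -557.] topc [ 796.1 -657.6] topsize [197.6 201.4]
[ 77. 173.] 539 zmax 22 bbox [499. 622.] [751. 693.] topc [627.  657.1] topsize [245.6  67.5]
[ 54. 177.] 537 zmax 22 bbox [487. 679.] [738. 752.] topc [613.2 715.5] topsize [242.2  68.1]
[461. 159.] 489 zmax 60 bbox [ 679. -393.] [ 751. -324.] topc [ 714.6 -360. ] topsize [63.7 62.9]
[420. 166.] 119 zmax 36 bbox [ 674. -274.] [ 715. -234.] topc [ 692.5 -255.2] topsize [35.3 35.8]
[175. 170.] 374 zmax 43 bbox [634. 371.] [689. 427.] topc [661.6 397.6] topsize [18.7 18.6]
[140. 177.] 386 zmax 42 bbox [613. 459.] [670. 517.] topc [640.6 488.7] topsize [19.3 21.2]
[320. 213.] 7831 zmax 27 bbox [ 434. -156.] [687. 177.] topc [555.1  10.9] topsize [230.3 319.7]
[211. 199.] 378 zmax 44 bbox [558. 272.] [614. 329.] topc [586.3 299.9] topsize [18.7 20.9]
[433. 198.] 216 zmax 45 bbox [ 581. -316.] [ 633. -262.] topc [ 608.1 -288.6] topsize [48.  45.4]
[161. 223.] 754 zmax 92 bbox [473. 378.] [581. 455.] topc [510.9 415.7] topsize [72.1 76.1]
[480. 242.] 433 zmax 68 bbox [ 465. -441.] [ 525. -382.] topc [ 493.5 -411.7] topsize [51.2 54.1]
[206. 254.] 608 zmax 162 bbox [408. 267.] [477. 339.] topc [447.3 290.3] topsize [27.3 12.8]
[434. 261.] 614 zmax 91 bbox [ 409. -314.] [ 472. -254.] topc [ 441.1 -287.1] topsize [52.  51.4]
[583. 321.] 4235 zmax 56 bbox [ 208. -769.] [ 387. -587.] topc [ 297.  -677.9] topsize [176.7 178.4]
[ 41. 367.] 5218 zmax 65 bbox [ 80. 597.] [242. 810.] topc [157.4 703.3] topsize [153.  166.2]
[629. 390.] 298 zmax 346 bbox [ 173. -646.] [ 216. -596.] topc [ 201.4 -600. ] topsize [15.6  7.9]
[318. 394.] 567 zmax 23 bbox [ 79. -82.] [116.  84.] topc [96.7  0.1] topsize [ 30.8 143. ]
```

View pics/c1.png

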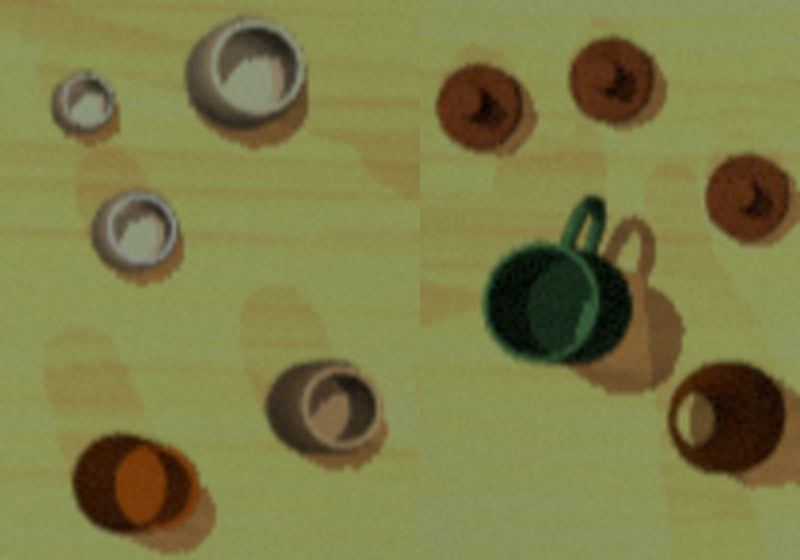

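View pics/c2.png

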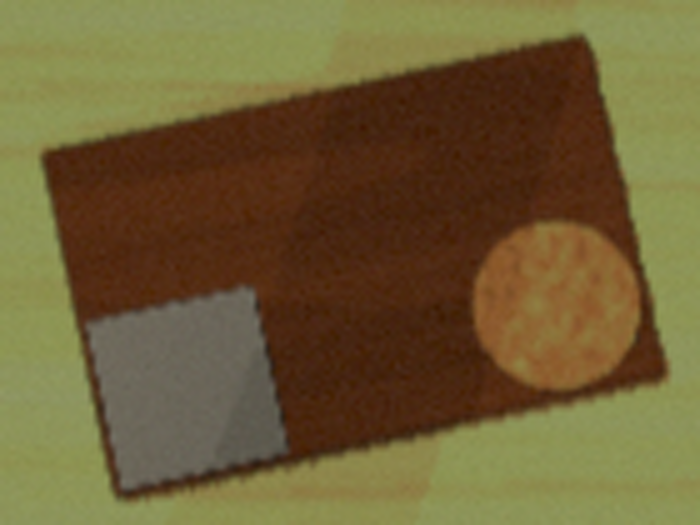

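The slate is at the left (+y) end of the board and the cork at the right. The only pot with a mouth near 46 mm and a height near 40 mm is (434,198); the others measure about 36 mm and 63 mm. The lid meant is confirmed as (211,199). Next I fit the centres using known radii and both cameras.

```bash
cat >> h.py <<'E'
from scipy.optimize import least_squares
def cloud(n,d):
    c=cams.get_calibration(n); f=200/np.tan(np.radians(c['fovy'])/2)
    v,u=np.mgrid[:400,:640]; P=np.stack([(u-c['cx'])/f*d,-(v-c['cy'])/f*d,-d,np.ones_like(d)],-1)
    return (P@np.linalg.inv(c['extrinsics']).T)[...,:3][d>0]
OB=dict(jar=(10,43,lambda z:31+0*z),tumbler=(8,78,lambda z:34-14*z/170),pot=(12,28,lambda z:27+0*z),carafe=(104,142,lambda z:17+0*z),lid=(18,34,lambda z:11+0*z),lidd=(9,14,lambda z:29+0*z))
def fit(W,name,x,y,z0=0,rng=45):
    a,b,R=OB[name]; q=W[(np.hypot(W[:,0]-x,W[:,1]-y)<rng)&(W[:,2]>a+z0)&(W[:,2]<b+z0)]
    if len(q)<8: return None,len(q),0
    s=least_squares(lambda c:np.hypot(q[:,0]-c[0],q[:,1]-c[1])-R(q[:,2]-z0),[x,y],loss='soft_l1',f_scale=1.5)
    return s.x.round(1),len(q),np.median(abs(s.fun)).round(1)
E
python3 - <<'E'
from h import *
T=cloud('top',np.load('pics/top0.npy'));S=cloud('side',np.load('pics/side0.npy'))
for n,x,y in(('jar',493,-412),('tumbler',441,-287),('pot',608,-288),('carafe',447,300),('lid',586,300),('lidd',586,300)):
    print(n,fit(T,n,x,y),fit(S,n,x,y),fit(np.vstack([T,S]),n,x,y))
C=[(45,152),(587,37),(667,377),(118,497)]
w=np.array([onz('top',250+a/5-.4,160+b/5-.4,14) for a,b in C])[:,:2]; print(w.round(1), np.linalg.norm(w-np.roll(w,-1,0),axis=1).round(),'c',w.mean(0).round(1))
s=np.array([onz('top',250+a/5-.4,160+b/5-.4,18) for a,b in((88,322),(253,287),(288,450),(122,488))])[:,:2];print('slate',s.mean(0).round(1))
k=onz('top',250+556/5-.4,160+305/5-.4,18)[:2];print('cork',k.round(1))
yd=s.mean(0)-k; print('dist',np.linalg.norm(yd)); yd/=np.linalg.norm(yd); xd=np.array([yd[1],-yd[0]]); print('xd',xd,'yaw',np.degrees(np.arctan2(xd[1],xd[0])))
e=(w[0]-w[1]+w[3]-w[2]);print('edge yaw',np.degrees(np.arctan2(-e[0],e[1])))
print('board c from coasters',((s.mean(0)+k)/2+45*xd))
q=S[(abs(S[:,2])<12)&(abs(S[:,0]-500)<80)&(abs(S[:,1])<0)];print(len(q))
print('side table z',np.median(S[(abs(S[:,2])<8)&(S[:,0]>300)&(S[:,0]<400)&(abs(S[:,1])<200),2]))
E
```

```text
jar (array([ 495.4, -410.8]), 183, np.float64(2.6)) (array([ 496.2, -414.1]), 68, np.float64(1.4)) (array([ 494.7, -412.2]), 251, np.float64(2.2))
tumbler (array([ 440.6, -287.7]), 237, np.float64(0.5)) (array([ 442.6, -288. ]), 340, np.float64(1.5)) (array([ 441.5, -287.9]), 577, np.float64(1.0))
pot (array([ 606.2, -288.4]), 59, np.float64(2.2)) (array([ 610.6, -289.7]), 80, np.float64(1.8)) (array([ 609.2, -289. ]), 139, np.float64(2.0))
carafe (array([442.3, 304.1]), 46, np.float64(0.3)) (array([444.7, 303.5]), 220, np.float64(0.7)) (array([444.4, 303.6]), 266, np.float64(0.7))
lid (array([585.6, 297.3]), 105, np.float64(8.8)) (array([590.2, 300.2]), 50, np.float64(0.7)) (array([588.4, 299.2]), 155, np.float64(5.9))
lidd (array([594.3, 297.1]), 56, np.float64(4.5)) (array([596. , 294.7]), 42, np.float64(6.5)) (array([594.3, 296.1]), 98, np.float64(4.7))
[[ 615.4  175.1]
 [ 686.4 -112.3]
 [ 505.4 -158.1]
 [ 434.5  129.9]] [296. 187. 297. 186.] c [560.4   8.6]
slate [493.2  95.1]
cork [541.7 -97.9]
dist 199.02857108252408
xd [0.96991752 0.2434338 ] yaw 14.089294941010568
edge yaw 13.861160333646348
board c from coasters [561.10886152   9.55235981]
0
side table z -1.3617259780656923
```

```bash
cat > go.py <<'E'
import sys
from h import *
from scipy.spatial.transform import Rotation as Ro
def rep(s,*ts):
    R=Ro.from_rotvec(s['eef_rot']); p=s['eef_pos']
    print('t %.1f'%s['time_s'],p.round(1),'tilt',(R.as_matrix()[:2,2]).round(3),'yaw %.1f'%np.degrees(np.arctan2(R.as_matrix()[1,0],R.as_matrix()[0,0])),'gap %.3f F %.1f'%(s['finger_gap'],s['gripper_force']),s['force'].round(1))
    for t in ts:
        u=R.inv().apply(np.array(t)-p)/75; print(t,'units',u.round(3),'rows(<=.5)',np.linalg.norm(u)/.5); p=np.array(t)
if __name__=='__main__':
    a=[float(x) for x in sys.argv[1:]]; rep(readout.read_state(),*[a[i:i+3] for i in range(0,len(a),3)])
E
python3 go.py 494.5 -412 200 494.5 -412 27
```

```text
t 0.1 [ 201.5 -696.   234.8] tilt [-0.001  0.001] yaw 16.2 gap 1.000 F 0.0 [-0.7  0.2  0.3]
[494.5, -412.0, 200.0] units [ 4.806 -2.55   0.467] rows(<=.5) 10.921196506734223
[494.5, -412.0, 27.0] units [0.    0.003 2.307] rows(<=.5) 4.613333333333333
```

```bash
python3 -m handwheel '.4 -.21 .04;.4 -.21 .04;.4 -.21 .04;.4 -.21 .04;.4 -.21 .04;.4 -.21 .04' 1 20
python3 -m handwheel '.4 -.21 .04;.4 -.21 .04;.4 -.21 .04;.4 -.21 .04;.4 -.21 .04;.4 -.21 .04;0 0 0 ;0 0 0' 2>&1 | tail -1
python3 -m handwheel '.4 -.21 .04 0 0 0;.4 -.21 .04 0 0 0;.4 -.21 .04 0 0 0;.4 -.21 .04 0 0 0;.4 -.21 .04 0 0 0;.4 -.21 .04 0 0 0' 1 20
python3 go.py 494.5 -412 200 494.5 -412 27
```

```text
validation failed for argument at $[0]...
time_s: 0.6
eef_pos: [349.0, -554.2, 217.2]
eef_rot: [-3.11, -0.441, 0.0]
force: [0.3, 0.3, 0.3]
finger_gap: 0.995
gripper_force: 0.0
t 0.6 [ 349.  -554.2  217.2] tilt [-0.  0.] yaw 16.1 gap 0.995 F 0.0 [0.3 0.3 0.3]
[494.5, -412.0, 200.0] units [ 2.39  -1.282  0.229] rows(<=.5) 5.443882880262386
[494.5, -412.0, 27.0] units [0.000e+00 1.000e-03 2.307e+00] rows(<=.5) 4.613333333333332validation failed for argument at $[0]...
```

```bash
python3 -m handwheel '.4 -.21 .04 0 0 0;.4 -.21 .04 0 0 0;.4 -.22 .04 0 0 0;.4 -.22 .04 0 0 0;.4 -.21 .04 0 0 0;.39 -.21 .03 0 0 0;0 0 0 0 0 0' >/dev/null
python3 -m handwheel '0 0 .5 0 0 0;0 0 .5 0 0 0;0 0 .5 0 0 0;0 0 .4 0 0 0;0 0 .3 0 0 0;0 0 .107 0 0 0;0 0 0 0 0 0' | grep -E 'pos|force'
python3 go.py 494.5 -412 27
```

```text
eef_pos: [492.5, -412.8, 25.1]
force: [-0.4, -0.3, 0.4]
gripper_force: 0.0
t 1.8 [ 492.5 -412.8   25.1] tilt [-0.003  0.002] yaw 16.2 gap 0.999 F 0.0 [-0.4 -0.3  0.4]
[494.5, -412.0, 27.0] units [ 0.028 -0.003 -0.025] rows(<=.5) 0.07554239208067613
```

```bash
python3 -m handwheel '.03 0 -.02 0 0 0;0 0 0 0 0 0;0 0 0 0 0 0;0 0 0 0 0 0;0 0 0 0 0 0;0 0 0 0 0 0' -1 25 | grep -E 'pos|force|gap'
python3 go.py 541.2 -98.9 120
```

```text
eef_pos: [496.4, -413.6, 30.0]
force: [-2.1, -0.9, 8.0]
finger_gap: 0.666
gripper_force: 25.0
t 2.3 [ 496.4 -413.6   30. ] tilt [ 0.002 -0.001] yaw 16.1 gap 0.666 F 25.0 [-2.1 -0.9  8. ]
[541.2, -98.9, 120.0] units [ 1.742 -3.862 -1.205] rows(<=.5) 8.809197283851423
```

```bash
python3 -m handwheel '0 0 -.2 0 0 0;0 0 -.3 0 0 0;0 0 -.5 0 0 0;0 0 -.5 0 0 0;.1 -.2 -.1 0 0 0;.1 -.4 0 0 0 0;.2 -.43 0 0 0 0;.2 -.43 0 0 0 0' | grep -E 'pos|force|gap'
python3 -m handwheel '.2 -.43 0 0 0 0;.2 -.43 0 0 0 0;.2 -.43 0 0 0 0;.2 -.43 0 0 0 0;.2 -.43 0 0 0 0;.2 -.25 0 0 0 0;.1 -.1 0 0 0 0;0 0 0 0 0 0' | grep -E 'pos|force|gap'
python3 go.py 541.2 -98.9 50
```

```text
eef_pos: [507.9, -294.5, 149.3]
force: [-0.5, 1.2, -2.3]
finger_gap: 0.669
gripper_force: 25.0
eef_pos: [551.3, -85.0, 148.9]
force: [-0.4, -0.5, -2.2]
finger_gap: 0.673
gripper_force: 25.0
t 3.6 [551.3 -85.  148.9] tilt [0.001 0.001] yaw 16.4 gap 0.673 F 25.0 [-0.4 -0.5 -2.2]
[541.2, -98.9, 50.0] units [-0.182  0.14   1.318] rows(<=.5) 2.6763738515543283
```

```bash
python3 -m handwheel '-.1 .08 .1 0 0 0;-.08 .06 .3 0 0 0;0 0 .4 0 0 0;0 0 .3 0 0 0;0 0 .13 0 0 0;0 0 0 0 0 0;0 0 0 0 0 0' | grep -E 'pos|force|gap'
python3 go.py 541.2 -98.9 48
```

```text
eef_pos: [539.4, -103.4, 56.5]
force: [-0.6, 0.1, -1.4]
finger_gap: 0.664
gripper_force: 25.0
t 4.2 [ 539.4 -103.4   56.5] tilt [-0.001 -0.   ] yaw 16.0 gap 0.664 F 25.0 [-0.6  0.1 -1.4]
[541.2, -98.9, 48.0] units [ 0.04  -0.052  0.113] rows(<=.5) 0.26068481113455555
```

```bash
for i in 1 2 3 4; do python3 -m handwheel '0 0 0 0 0 0' | grep -E 'pos|^force'; done; python3 -c "
from bench import readout
for i in range(3): print(readout.read_state()['eef_pos'])"
```

```text
eef_pos: [540.3, -102.9, 57.5]
force: [0.9, -0.6, -1.3]
eef_pos: [540.7, -102.4, 57.8]
force: [1.0, 0.6, -2.0]
eef_pos: [540.7, -102.1, 57.7]
force: [-0.0, -0.7, -2.1]
eef_pos: [540.6, -101.8, 57.5]
force: [1.1, 0.6, -2.2]
[ 540.5593757  -101.82225601   57.50111934]
[ 540.5593757  -101.82225601   57.50111934]
[ 540.5593757  -101.82225601   57.50111934]
```

```bash
for r in '.01 -.03 .08 0 0 0;0 0 0 0 0 0;0 0 0 0 0 0' '0 0 .03 0 0 0;0 0 0 0 0 0;0 0 0 0 0 0' '0 0 .03 0 0 0;0 0 0 0 0 0;0 0 0 0 0 0'; do :; done
python3 -m handwheel '.01 -.03 .08 0 0 0;0 0 0 0 0 0;0 0 0 0 0 0;0 0 0 0 0 0' | grep -E 'pos|^force'
python3 -m handwheel '0 0 .03 0 0 0;0 0 0 0 0 0;0 0 0 0 0 0' | grep -E 'pos|^force'
python3 -m handwheel '0 0 .02 0 0 0;0 0 0 0 0 0;0 0 0 0 0 0' | grep -E 'pos|^force'
```

```text
eef_pos: [540.1, -99.3, 50.4]
force: [-0.0, -0.6, -1.9]
eef_pos: [540.1, -99.5, 48.2]
force: [0.1, -1.1, -2.5]
eef_pos: [540.2, -99.4, 47.8]
force: [-2.0, 0.1, 12.6]
```

```bash
python3 -m handwheel '0 0 -.01 0 0 0;0 0 0 0 0 0;0 0 0 0 0 0;0 0 0 0 0 0;0 0 -.3 0 0 0;0 0 -.5 0 0 0;0 0 -.5 0 0 0;0 0 -.2 0 0 0' 1 | grep -E 'pos|^force'
python3 go.py 441.5 -288 150 441.5 -288 45
```

```text
eef_pos: [541.4, -99.8, 163.8]
force: [1.0, 0.0, -0.1]
t 6.0 [541.4 -99.8 163.8] tilt [ 0.004 -0.   ] yaw 16.1 gap 1.001 F 0.0 [ 1.   0.  -0.1]
[441.5, -288.0, 150.0] units [-1.978  2.041  0.18 ] rows(<=.5) 5.694476065939017
[441.5, -288.0, 45.0] units [-0.005 -0.002  1.4  ] rows(<=.5) 2.8
```

```bash
python3 -m handwheel '-.33 .34 .03 0 0 0;-.33 .34 .03 0 0 0;-.33 .34 .03 0 0 0;-.33 .34 .03 0 0 0;-.33 .34 .03 0 0 0;-.33 .34 .03 0 0 0;0 0 0 0 0 0;0 0 0 0 0 0' | grep -E 'pos|^force'
python3 -m handwheel '0 0 .3 0 0 0;0 0 .4 0 0 0;0 0 .4 0 0 0;0 0 .2 0 0 0;0 0 .1 0 0 0;0 0 0 0 0 0;0 0 0 0 0 0;0 0 0 0 0 0' | grep -E 'pos|^force'
python3 - <<'E'
from h import *
from go import rep
p,d=shot('top','top1');T=cloud('top',d);S=cloud('side',shot('side','side1')[1])
for n in 'TS': print(fit(eval(n),'jar',541,-99,18))
rep(readout.read_state(),[441.5,-288,45])
E
```

```text
eef_pos: [438.6, -289.8, 146.4]
force: [0.2, 0.5, -0.3]
eef_pos: [440.9, -287.6, 42.5]
force: [0.2, -0.0, -0.4]
(array([534.6, -97.3]), 58, np.float64(3.0))
(array([540.3, -98.8]), 199, np.float64(1.2))
t 7.5 [ 440.8 -287.9   42.8] tilt [ 0.002 -0.001] yaw 16.2 gap 1.003 F 0.0 [ 0.3 -0.  -0.1]
[441.5, -288, 45] units [ 0.009  0.004 -0.03 ] rows(<=.5) 0.06280835229168452
```

```bash
python3 -m handwheel '0 0 0 0 0 0;0 0 0 0 0 0;0 0 0 0 0 0;0 0 0 0 0 0;0 0 0 0 0 0;0 0 0 0 0 0' -1 25 | grep -E 'pos|force|gap'
python3 -m handwheel '0 0 -.1 0 0 0;0 0 -.3 0 0 0;0 0 -.5 0 0 0;0 0 -.5 0 0 0;0 0 -.2 0 0 0;0 0 0 0 0 0;0 0 0 0 0 0' | grep -E 'pos|force|gap'
python3 go.py 492.8 95.1 165  492.8 95.1 62
```

```text
eef_pos: [440.2, -288.0, 41.7]
force: [0.6, -1.2, 1.8]
finger_gap: 0.677
gripper_force: 24.1
eef_pos: [440.2, -287.7, 162.5]
force: [-0.1, -0.7, -2.5]
finger_gap: 0.675
gripper_force: 23.9
t 8.5 [ 440.2 -287.7  162.5] tilt [ 0.002 -0.001] yaw 16.1 gap 0.675 F 23.9 [-0.1 -0.7 -2.5]
[492.8, 95.1, 165.0] units [ 2.094 -4.708 -0.037] rows(<=.5) 10.304689795633287
[492.8, 95.1, 62.0] units [-0.002 -0.002  1.373] rows(<=.5) 2.7466666666666675
```

```bash
python3 -m handwheel '.1 -.2 0 0 0 0;.19 -.43 0 0 0 0;.19 -.43 0 0 0 0;.19 -.43 0 0 0 0;.19 -.43 0 0 0 0;.19 -.43 0 0 0 0;.19 -.43 0 0 0 0;.19 -.43 0 0 0 0' | grep -E 'pos|^force'
python3 -m handwheel '.19 -.43 0 0 0 0;.19 -.43 0 0 0 0;.19 -.43 0 0 0 0;.1 -.2 0 0 0 0;.09 -.01 0 0 0 0;0 0 0 0 0 0;0 0 0 0 0 0;0 0 0 0 0 0' | grep -E 'pos|^force'
python3 -m handwheel '0 0 .2 0 0 0;0 0 .4 0 0 0;0 0 .4 0 0 0;0 0 .2 0 0 0;0 0 .1 0 0 0;0 0 0 0 0 0;0 0 0 0 0 0;0 0 0 0 0 0' | grep -E 'pos|^force'
python3 go.py 492.8 95.1 60
```

```text
eef_pos: [475.0, -24.9, 160.0]
force: [0.6, 0.2, -2.5]
eef_pos: [498.9, 95.4, 160.9]
force: [0.7, -0.5, -2.4]
eef_pos: [500.1, 96.8, 65.0]
force: [-0.1, -0.0, -1.4]
t 10.5 [500.1  96.8  65. ] tilt [0.001 0.   ] yaw 16.1 gap 0.678 F 24.0 [-0.1 -0.  -1.4]
[492.8, 95.1, 60.0] units [-0.101 -0.005  0.067] rows(<=.5) 0.24185544699914777
```

```bash
python3 -m handwheel '-.05 0 0 0 0 0;-.05 0 0 0 0 0;0 0 .04 0 0 0;0 0 0 0 0 0;0 0 0 0 0 0;0 0 0 0 0 0' | grep -E 'pos|^force'
python3 -m handwheel '0 0 .03 0 0 0;0 0 0 0 0 0;0 0 0 0 0 0' | grep -E 'pos|^force'
python3 -m handwheel '0 0 .02 0 0 0;0 0 0 0 0 0;0 0 0 0 0 0' | grep -E 'pos|^force'
```

```text
eef_pos: [492.5, 95.3, 61.1]
force: [0.7, 0.5, -1.6]
eef_pos: [492.6, 95.3, 59.5]
force: [-2.6, 0.2, 11.9]
eef_pos: [492.5, 95.3, 58.9]
force: [-5.2, 0.5, 28.6]
```

```bash
python3 -m handwheel '0 0 -.02 0 0 0;0 0 0 0 0 0;0 0 0 0 0 0;0 0 0 0 0 0;0 0 -.3 0 0 0;0 0 -.5 0 0 0;0 0 -.5 0 0 0;0 0 -.1 0 0 0' 1 | grep -E 'pos|^force'
python3 go.py 588 300 150 588 300 36
```

```text
eef_pos: [494.2, 95.5, 168.0]
force: [1.6, 0.2, 0.1]
t 12.2 [494.2  95.5 168. ] tilt [0.005 0.001] yaw 16.1 gap 1.000 F 0.0 [1.6 0.2 0.1]
[588.0, 300.0, 150.0] units [ 1.957 -2.273  0.25 ] rows(<=.5) 6.019875132833459
[588.0, 300.0, 36.0] units [-0.008  0.     1.52 ] rows(<=.5) 3.0399999999999996
```

```bash
python3 -m handwheel '.2 -.2 0 0 0 0;.35 -.41 .05 0 0 0;.35 -.41 .05 0 0 0;.35 -.41 .05 0 0 0;.35 -.41 .05 0 0 0;.25 -.3 .05 0 0 0;.1 -.13 0 0 0 0;0 0 0 0 0 0' 0 | grep -E 'pos|^force'
python3 -m handwheel '0 0 .3 0 0 0;0 0 .4 0 0 0;0 0 .4 0 0 0;0 0 .2 0 0 0;0 0 0 0 0 0;0 0 0 0 0 0;0 0 0 0 0 0;0 0 0 0 0 0' | grep -E 'pos|^force'
python3 - <<'E'
from h import *
from go import rep
p,d=shot('side','side2');S=cloud('side',d)
print(fit(S,'tumbler',493,95,18),fit(S,'jar',541,-99,18))
cv2.imwrite('pics/s2.png',cv2.resize(p[180:330,180:400],None,fx=3.5,fy=3.5,interpolation=2))
rep(readout.read_state(),[588,300,36])
E
```

```text
eef_pos: [585.5, 303.0, 143.7]
force: [-0.6, -0.3, 1.0]
eef_pos: [586.4, 299.2, 49.2]
force: [-0.5, 0.6, 0.7]
(array([495.2,  95.9]), 525, np.float64(0.9)) (array([540.1, -98.9]), 205, np.float64(0.9))
t 13.6 [586.3 299.4  49.2] tilt [0.002 0.001] yaw 16.1 gap 0.502 F 0.0 [0.2 1.  0.5]
[588, 300, 36] units [ 0.023 -0.002  0.176] rows(<=.5) 0.35423239209236645
```

View pics/s2.png

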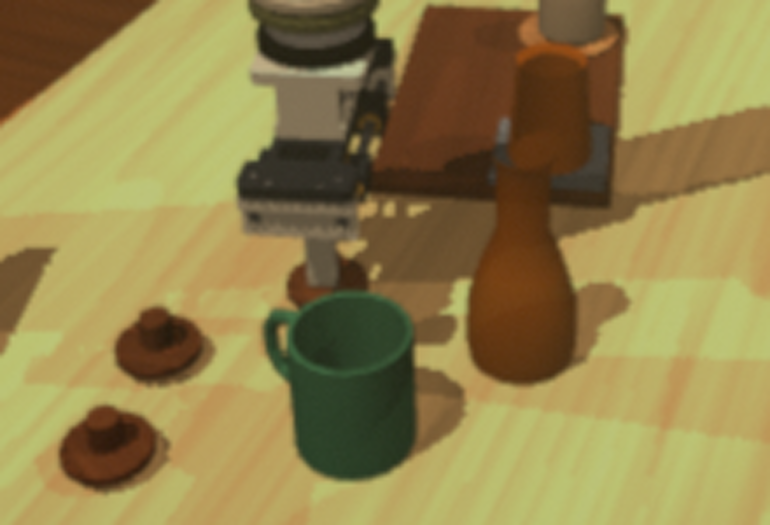

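The side view shows the open gripper above the lid meant at crop (325,280). The mug at (350,380) is clear of it, and the tumbler and jar stand on their coasters.

```bash
python3 -m handwheel '.02 0 .1 0 0 0;0 0 .07 0 0 0;0 0 0 0 0 0;0 0 0 0 0 0;0 0 0 0 0 0' | grep -E 'pos|^force'
python3 -m handwheel '0 0 0 0 0 0;0 0 0 0 0 0;0 0 0 0 0 0;0 0 0 0 0 0;0 0 0 0 0 0' -1 15 | grep -E 'pos|force|gap'
python3 -m handwheel '0 0 -.2 0 0 0;0 0 -.4 0 0 0;0 0 -.5 0 0 0;0 0 -.5 0 0 0;0 0 -.2 0 0 0;0 0 0 0 0 0;0 0 0 0 0 0' | grep -E 'pos|force|gap'
python3 go.py 540.2 -99 170  540.2 -99 108
```

```text
eef_pos: [586.9, 299.8, 34.7]
force: [0.8, -0.5, 0.3]
eef_pos: [587.0, 299.8, 34.9]
force: [0.0, 0.1, -0.8]
finger_gap: 0.232
gripper_force: 15.0
eef_pos: [587.2, 300.0, 170.7]
force: [0.0, 0.1, -0.3]
finger_gap: 0.232
gripper_force: 15.0
t 15.0 [587.2 300.  170.7] tilt [0.002 0.001] yaw 16.2 gap 0.232 F 15.0 [ 0.   0.1 -0.3]
[540.2, -99.0, 170.0] units [-2.082e+00  4.936e+00  3.000e-03] rows(<=.5) 10.714267591986365
[540.2, -99.0, 108.0] units [-0.001  0.     0.827] rows(<=.5) 1.6533333333333335
```

```bash
python3 -m handwheel '-.1 .2 0 0 0 0;-.19 .44 0 0 0 0;-.19 .44 0 0 0 0;-.19 .44 0 0 0 0;-.19 .44 0 0 0 0;-.19 .44 0 0 0 0;-.19 .44 0 0 0 0;-.19 .44 0 0 0 0' | grep -E 'pos|^force'
python3 -m handwheel '-.19 .44 0 0 0 0;-.19 .44 0 0 0 0;-.19 .44 0 0 0 0;-.08 .3 0 0 0 0;0 .04 0 0 0 0;0 0 0 0 0 0;0 0 0 0 0 0;0 0 0 0 0 0' | grep -E 'pos|^force'
python3 -m handwheel '0 0 .2 0 0 0;0 0 .2 0 0 0;0 0 .1 0 0 0;0 0 0 0 0 0;0 0 0 0 0 0;0 0 0 0 0 0;0 0 0 0 0 0' | grep -E 'pos|^force'
python3 - <<'E'
from h import *
from go import rep
p,d=shot('side','side3')
cv2.imwrite('pics/s3.png',cv2.resize(p[120:260,280:400],None,fx=4.2,fy=4.2,interpolation=2))
rep(readout.read_state(),[540.2,-99,108])
E
```

```text
eef_pos: [550.2, 30.9, 168.1]
force: [1.0, 0.3, 0.1]
eef_pos: [539.7, -98.0, 169.1]
force: [-0.3, -0.7, -1.0]
eef_pos: [540.6, -99.2, 133.0]
force: [-0.4, 0.3, -0.1]
t 17.0 [540.6 -99.3 133. ] tilt [ 0.001 -0.   ] yaw 16.2 gap 0.232 F 15.0 [-0.3  0.8 -0.2]
[540.2, -99, 108] units [-0.004 -0.006  0.333] rows(<=.5) 0.6662320980115454
```

View pics/s3.png

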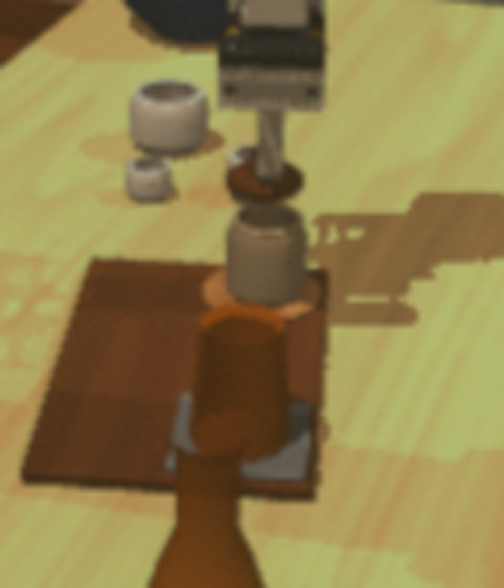

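The crop shows the lid (264,180) above the jar mouth (267,222), about 2 mm too far in +x. That is within the fit's play, so I nudge it back and lower.

```bash
python3 -m handwheel '-.02 0 .15 0 0 0;0 0 .1 0 0 0;0 0 .03 0 0 0;0 0 0 0 0 0;0 0 0 0 0 0;0 0 0 0 0 0' | grep -E 'pos|^force'
python3 -m handwheel '0 0 .03 0 0 0;0 0 0 0 0 0;0 0 0 0 0 0' | grep -E 'pos|^force'
python3 -m handwheel '0 0 .02 0 0 0;0 0 0 0 0 0;0 0 0 0 0 0' | grep -E 'pos|^force'
```

```text
eef_pos: [539.0, -99.9, 111.6]
force: [-0.2, 0.1, -0.2]
eef_pos: [538.8, -99.9, 109.1]
force: [0.1, -0.5, -0.1]
eef_pos: [538.7, -99.9, 107.5]
force: [0.2, -0.6, -1.2]
```

```bash
python3 -m handwheel '0 0 .015 0 0 0;0 0 0 0 0 0;0 0 0 0 0 0;0 0 0 0 0 0' | grep -E 'pos|^force'
python3 -m handwheel '0 0 0 0 0 0;0 0 0 0 0 0;0 0 0 0 0 0;0 0 -.2 0 0 0;0 0 -.4 0 0 0;0 0 -.4 0 0 0;0 0 0 0 0 0;0 0 0 0 0 0' 0 | grep -E 'pos|^force'
python3 go.py 608.5 -289 160  608.5 -289 26
```

```text
eef_pos: [538.9, -99.9, 106.8]
force: [-1.4, -0.4, 5.4]
eef_pos: [539.6, -100.0, 182.8]
force: [-0.6, 0.1, -1.2]
t 19.0 [ 539.6 -100.   182.8] tilt [ 0.003 -0.   ] yaw 16.1 gap 0.500 F 0.0 [-0.6  0.1 -1.2]
[608.5, -289.0, 160.0] units [0.181 2.676 0.308] rows(<=.5) 5.399354011179848
[608.5, -289.0, 26.0] units [-0.005 -0.002  1.787] rows(<=.5) 3.5733333333333337
```

```bash
python3 -m handwheel '.03 .2 0 0 0 0;.03 .45 .05 0 0 0;.03 .45 .05 0 0 0;.03 .45 .05 0 0 0;.03 .45 .05 0 0 0;.03 .45 .05 0 0 0;0 .23 .05 0 0 0;0 0 0 0 0 0' 1 | grep -E 'pos|^force'
python3 -m handwheel '0 0 .3 0 0 0;0 0 .4 0 0 0;0 0 .4 0 0 0;0 0 .2 0 0 0;0 0 0 0 0 0;0 0 0 0 0 0;0 0 0 0 0 0;0 0 0 0 0 0' | grep -E 'pos|^force'
python3 - <<'E'
from h import *
from go import rep
p,d=shot('side','side4');S=cloud('side',d)
p,d=shot('top','top4');T=cloud('top',d)
for W in(S,T):
    print('lid',fit(W,'lid',540,-99,72,20),'jar',fit(W,'jar',540,-99,18))
q=S[np.hypot(S[:,0]-540,S[:,1]+99)<9];print('knob top z',np.percentile(q[:,2],95))
print('pot',fit(S,'pot',608,-289))
rep(readout.read_state(),[608.5,-289,24])
E
```

```text
eef_pos: [606.6, -294.7, 156.3]
force: [-0.5, 0.4, 0.2]
eef_pos: [608.3, -289.2, 62.8]
force: [0.5, -0.1, 0.7]
lid (array([540.8, -98.6]), 32, np.float64(0.9)) jar (array([540.2, -99.1]), 181, np.float64(1.1))
lid (array([540. , -98.8]), 34, np.float64(5.2)) jar (array([537.8, -98.7]), 31, np.float64(0.2))
knob top z 109.22845992904428
pot (array([ 608.9, -290.1]), 34, np.float64(1.5))
t 20.4 [ 608.3 -289.4   62.9] tilt [ 0.002 -0.001] yaw 16.2 gap 1.003 F 0.0 [-0.   0.1  0.1]
[608.5, -289, 24] units [ 0.003 -0.004  0.518] rows(<=.5) 1.0360906249473565
```

```bash
python3 -m handwheel '0 0 .2 0 0 0;0 0 .2 0 0 0;0 0 .1 0 0 0;0 0 .02 0 0 0;0 0 0 0 0 0;0 0 0 0 0 0;0 0 0 0 0 0' | grep -E 'pos|^force'
python3 -m handwheel '0 0 0 0 0 0;0 0 0 0 0 0;0 0 0 0 0 0;0 0 0 0 0 0;0 0 0 0 0 0;0 0 0 0 0 0' -1 20 | grep -E 'pos|force|gap'
python3 -m handwheel '0 0 -.2 0 0 0;0 0 -.4 0 0 0;0 0 -.5 0 0 0;0 0 -.5 0 0 0;0 0 -.2 0 0 0;0 0 0 0 0 0;0 0 0 0 0 0' | grep -E 'pos|force|gap'
python3 go.py 580.1 116.9 160  580.1 116.9 38
```

```text
eef_pos: [608.1, -289.4, 23.3]
force: [-0.4, 0.9, 0.1]
eef_pos: [607.6, -289.2, 22.5]
force: [0.1, -1.1, -0.2]
finger_gap: 0.618
gripper_force: 0.4
eef_pos: [607.9, -289.3, 159.2]
force: [0.0, 0.0, -1.7]
finger_gap: 0.576
gripper_force: 19.8
t 22.1 [ 607.9 -289.3  159.2] tilt [ 0.002 -0.001] yaw 16.1 gap 0.576 F 19.8 [ 0.   0.  -1.7]
[580.1, 116.9, 160.0] units [ 1.151 -5.305 -0.016] rows(<=.5) 10.857254263125483
[580.1, 116.9, 38.0] units [-0.003 -0.002  1.627] rows(<=.5) 3.253333333333333
```

```bash
python3 -m handwheel '.04 -.2 0 0 0 0;.1 -.46 0 0 0 0;.1 -.46 0 0 0 0;.1 -.46 0 0 0 0;.1 -.46 0 0 0 0;.1 -.46 0 0 0 0;.1 -.46 0 0 0 0;.1 -.46 0 0 0 0' | grep -E 'pos|^force'
python3 -m handwheel '.1 -.46 0 0 0 0;.1 -.46 0 0 0 0;.1 -.46 0 0 0 0;.1 -.4 0 0 0 0;.05 -.1 0 0 0 0;0 0 0 0 0 0;0 0 0 0 0 0;0 0 0 0 0 0' | grep -E 'pos|^force'
python3 -m handwheel '0 0 .3 0 0 0;0 0 .4 0 0 0;0 0 .3 0 0 0;0 0 .1 0 0 0;0 0 0 0 0 0;0 0 0 0 0 0;0 0 0 0 0 0;0 0 0 0 0 0' | grep -E 'pos|^force'
python3 - <<'E'
from h import *
from go import rep
p,d=shot('side','side5');S=cloud('side',d)
q=S[(np.hypot(S[:,0]-580,S[:,1]-117)<32)&(S[:,2]<150)&(S[:,2]>18)]
q=q[q[:,2]<120];print(np.histogram(q[:,2],bins=range(16,120,5)))
cv2.imwrite('pics/s5.png',cv2.resize(p[130:270,250:400],None,fx=4,fy=4,interpolation=2))
rep(readout.read_state(),[580.1,116.9,38])
E
```

```text
eef_pos: [587.6, -24.6, 155.8]
force: [0.8, 0.4, -1.3]
eef_pos: [582.1, 115.9, 156.7]
force: [-0.0, 0.0, -1.4]
eef_pos: [583.6, 117.3, 76.3]
force: [0.1, 0.7, -0.6]
(array([ 0,  0,  0,  0,  0,  0,  0,  5, 10, 18, 15, 20, 21, 32, 26,  2,  0,
        0,  0,  0]), array([ 16,  21,  26,  31,  36,  41,  46,  51,  56,  61,  66,  71,  76,
        81,  86,  91,  96, 101, 106, 111, 116]))
t 24.1 [583.5 117.4  76.3] tilt [0.002 0.001] yaw 16.1 gap 0.578 F 19.8 [-0.6 -0.3 -1. ]
[580.1, 116.9, 38] units [-0.047 -0.006  0.51 ] rows(<=.5) 1.0249194161543096
```

View pics/s5.png

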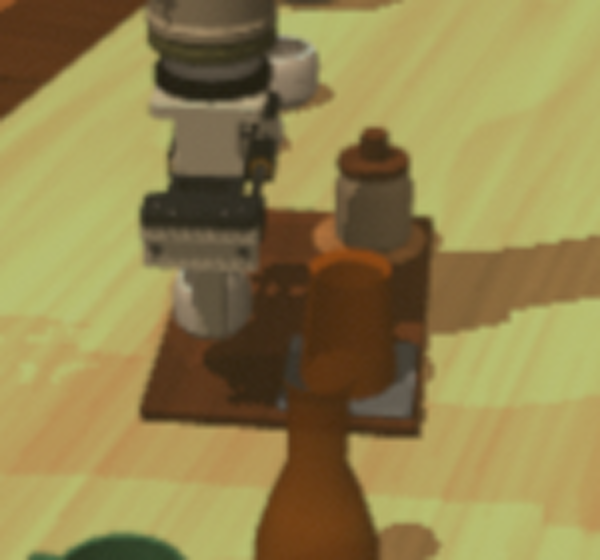

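The crop shows the lid seated on the jar (375,160). The pot hangs upright at (212,300) with its foot about 24 mm below the TCP. I'll lower it onto the bare wood.

```bash
python3 -m handwheel '-.04 0 .1 0 0 0;0 0 .2 0 0 0;0 0 .1 0 0 0;0 0 .05 0 0 0;0 0 0 0 0 0;0 0 0 0 0 0;0 0 0 0 0 0' | grep -E 'pos|^force'
python3 -m handwheel '0 0 .03 0 0 0;0 0 0 0 0 0;0 0 0 0 0 0' | grep -E 'pos|^force'
python3 -m handwheel '0 0 .02 0 0 0;0 0 0 0 0 0;0 0 0 0 0 0' | grep -E 'pos|^force'
```

```text
eef_pos: [580.1, 116.7, 41.5]
force: [-0.5, 0.4, -0.9]
eef_pos: [580.2, 116.5, 39.4]
force: [-0.9, 0.2, 2.4]
eef_pos: [580.2, 116.1, 38.4]
force: [-2.1, -2.9, 10.7]
```

```bash
python3 -m handwheel '0 0 -.01 0 0 0;0 0 0 0 0 0;0 0 0 0 0 0;0 0 0 0 0 0;0 0 -.2 0 0 0;0 0 -.5 0 0 0;0 0 -.5 0 0 0;0 0 -.5 0 0 0' .6 | grep -E 'pos|^force'
python3 -m handwheel '0 0 -.4 0 0 0;0 0 -.3 0 0 0;0 0 0 0 0 0;0 0 0 0 0 0' | grep -E 'pos|^force'
python3 go.py 444.3 303.7 215  444.3 303.7 124
```

```text
eef_pos: [579.4, 116.6, 166.6]
force: [1.2, 0.0, 0.3]
eef_pos: [580.4, 116.9, 219.3]
force: [0.0, 0.4, 0.0]
t 26.2 [580.4 116.9 219.3] tilt [0.002 0.001] yaw 16.2 gap 0.796 F 0.0 [0.  0.4 0. ]
[444.3, 303.7, 215.0] units [-1.05  -2.898  0.055] rows(<=.5) 6.16487355413838
[444.3, 303.7, 124.0] units [-0.003  0.     1.213] rows(<=.5) 2.4266666666666663
```

```bash
python3 -m handwheel '-.08 -.2 0 0 0 0;-.16 -.45 0 0 0 0;-.16 -.45 0 0 0 0;-.16 -.45 0 0 0 0;-.16 -.45 0 0 0 0;-.16 -.45 0 0 0 0;-.12 -.3 0 0 0 0;-.05 -.15 0 0 0 0' | grep -E 'pos|^force'
python3 -m handwheel '0 0 0 0 0 0;0 0 0 0 0 0;0 0 0 0 0 0;0 0 0 0 0 0' | grep pos
python3 - <<'E'
from h import *
from go import rep
p,d=shot('side','side6');S=cloud('side',d)
print('pot',fit(S,'pot',580,117,14),'tum',fit(S,'tumbler',493,95,18),'carafe',fit(S,'carafe',444,304))
rep(readout.read_state(),[444.3,303.7,124])
E
```

```text
eef_pos: [440.6, 306.3, 216.5]
force: [0.8, -0.2, 0.1]
eef_pos: [445.0, 301.9, 217.9]
pot (array([582.4, 118.7]), 140, np.float64(1.7)) tum (array([495.4,  96. ]), 409, np.float64(0.9)) carafe (array([444.8, 303.7]), 221, np.float64(0.6))
t 27.2 [444.9 302.1 218. ] tilt [ 0.    -0.001] yaw 16.0 gap 0.799 F 0.0 [-0.2  0.3 -0.2]
[444.3, 303.7, 124] units [-1.000e-03 -2.400e-02  1.254e+00] rows(<=.5) 2.507875036678644
```

```bash
python3 -m handwheel '0 -.02 .2 0 0 0;0 0 .4 0 0 0;0 0 .4 0 0 0;0 0 .2 0 0 0;0 0 .05 0 0 0;0 0 0 0 0 0;0 0 0 0 0 0;0 0 0 0 0 0' | grep -E 'pos|^force'
python3 -m handwheel '0 0 0 0 0 0;0 0 0 0 0 0;0 0 0 0 0 0;0 0 0 0 0 0;0 0 0 0 0 0;0 0 0 0 0 0;0 0 0 0 0 0;0 0 0 0 0 0' -1 35 | grep -E 'pos|force|gap'
python3 -m handwheel '0 0 -.1 0 0 0;0 0 -.2 0 0 0;0 0 -.4 0 0 0;0 0 -.5 0 0 0;0 0 -.4 0 0 0;0 0 -.1 0 0 0;0 0 0 0 0 0;0 0 0 0 0 0' | grep -E 'pos|force|gap'
python3 go.py 517 -1.9 252  517 -1.9 138
```

```text
eef_pos: [444.2, 305.2, 125.6]
force: [-0.6, -0.3, 0.7]
eef_pos: [443.5, 304.9, 124.5]
force: [-0.1, -1.3, 2.6]
finger_gap: 0.413
gripper_force: 35.0
eef_pos: [442.8, 304.9, 251.2]
force: [-0.9, 0.5, -4.6]
finger_gap: 0.414
gripper_force: 35.0
t 29.2 [442.8 304.9 251.2] tilt [-0.001 -0.   ] yaw 16.2 gap 0.414 F 35.0 [-0.9  0.5 -4.6]
[517.0, -1.9, 252.0] units [-0.188  4.204 -0.01 ] rows(<=.5) 8.416994971102575
[517.0, -1.9, 138.0] units [ 1.00e-03 -0.00e+00  1.52e+00] rows(<=.5) 3.0400000000000005
```

```bash
python3 -m handwheel '0 0 -.2 0 0 0;-.01 .2 0 0 0 0;-.02 .4 0 0 0 0;-.02 .45 0 0 0 0;-.02 .45 0 0 0 0;-.02 .45 0 0 0 0;-.02 .45 0 0 0 0;-.02 .45 0 0 0 0' | grep -E 'pos|^force'
python3 -m handwheel '-.02 .45 0 0 0 0;-.02 .45 0 0 0 0;-.02 .3 0 0 0 0;0 .15 0 0 0 0;0 0 0 0 0 0;0 0 0 0 0 0;0 0 0 0 0 0;0 0 0 0 0 0' | grep -E 'pos|force|gap'
python3 - <<'E'
from h import *
from go import rep
p,d=shot('side','side7');S=cloud('side',d)
cv2.imwrite('pics/s7.png',cv2.resize(p[30:270,240:400],None,fx=2.5,fy=2.5,interpolation=2))
s=readout.read_state();z0=s['eef_pos'][2]-124.5
for a in range(8,140,10):
    q=S[(np.hypot(S[:,0]-517,S[:,1]+2)<60)&(abs(S[:,2]-z0-a)<5)]
    if len(q)>8:
        f=least_squares(lambda c:np.hypot(q[:,0]-c[0],q[:,1]-c[1])-c[2],[517,-2,30],loss='soft_l1',bounds=([400,-90,12],[620,90,40])); print(a,len(q),f.x.round(1))
rep(s,[517,-1.9,z0+124.5],[517,-1.9,140])
E
```

```text
eef_pos: [492.3, 95.3, 264.6]
force: [0.7, 0.0, -5.1]
eef_pos: [516.8, 0.2, 266.3]
force: [0.9, 0.2, -3.8]
finger_gap: 0.413
gripper_force: 35.0
8 78 [518.7  -1.7  37. ]
18 86 [517.7  -0.7  36.7]
28 87 [517.8  -0.9  36.6]
38 91 [ 5.178e+02 -2.000e-01  3.570e+01]
48 99 [5.177e+02 3.000e-01 3.450e+01]
58 100 [517.7   0.   31.4]
68 84 [517.2   1.2  27.7]
78 84 [5.174e+02 5.000e-01 2.450e+01]
88 67 [517.7   1.3  20.5]
98 52 [517.2   1.1  17.2]
108 29 [512.7  13.6  14.3]
118 47 [510.5  16.8  16.8]
128 46 [509.9  17.9  16.9]
138 49 [510.6  18.4  16.3]
t 30.6 [517.    0.  266.5] tilt [-0.001  0.   ] yaw 16.3 gap 0.412 F 35.0 [-0.2  0.2 -5. ]
[517, -1.9, np.float64(266.50271658315734)] units [-0.007  0.025 -0.   ] rows(<=.5) 0.05075380089114392
[517, -1.9, 140] units [1.000e-03 1.000e-03 1.687e+00] rows(<=.5) 3.373405775550863
```

View pics/s7.png

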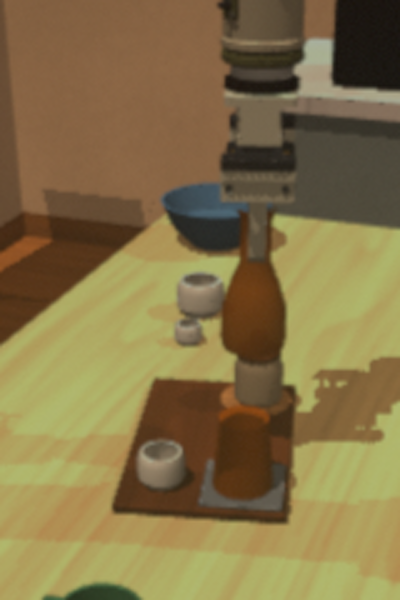

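The carafe hangs practically upright, with a tilt of about 1.5° and its base at (518.5,-1.7). The pot stands at crop (161,463). I'll lower the carafe.

```bash
python3 -m handwheel '0 0 .2 0 0 0;0 0 .4 0 0 0;0 0 .4 0 0 0;0 0 .3 0 0 0;0 0 .2 0 0 0;0 0 .05 0 0 0;0 0 0 0 0 0;0 0 0 0 0 0' | grep -E 'pos|^force'
python3 -m handwheel '0 0 0 0 0 0;0 0 0 0 0 0;0 0 .05 0 0 0;0 0 0 0 0 0;0 0 0 0 0 0' | grep -E 'pos|^force'
python3 -m handwheel '0 0 .02 0 0 0;0 0 0 0 0 0;0 0 0 0 0 0' | grep -E 'pos|^force'
```

```text
eef_pos: [517.8, -1.0, 151.3]
force: [0.5, 0.6, -5.0]
eef_pos: [517.3, -1.4, 147.1]
force: [0.4, -0.3, -4.6]
eef_pos: [517.3, -1.4, 145.4]
force: [-0.4, -0.4, -4.1]
```

```bash
python3 -m handwheel '0 0 .05 0 0 0;0 0 0 0 0 0;0 0 0 0 0 0;0 0 0 0 0 0' | grep -E 'pos|^force'
python3 -m handwheel '0 0 .02 0 0 0;0 0 0 0 0 0;0 0 0 0 0 0' | grep -E 'pos|^force'
python3 -m handwheel '0 0 .015 0 0 0;0 0 0 0 0 0;0 0 0 0 0 0' | grep -E 'pos|^force'
```

```text
eef_pos: [517.2, -1.5, 141.6]
force: [0.2, 0.4, -4.3]
eef_pos: [517.2, -1.4, 140.1]
force: [0.1, 0.4, -4.9]
eef_pos: [517.2, -1.4, 139.0]
force: [-0.5, -0.2, -4.1]
```

```bash
python3 -m handwheel '0 0 .015 0 0 0;0 0 0 0 0 0;0 0 0 0 0 0' | grep -E 'pos|^force'
python3 -m handwheel '0 0 .015 0 0 0;0 0 0 0 0 0;0 0 0 0 0 0' | grep -E 'pos|^force'
```

```text
eef_pos: [517.9, -1.6, 138.5]
force: [0.2, -1.4, 3.9]
eef_pos: [518.4, -1.9, 138.3]
force: [-3.2, -2.1, 16.5]
```

```bash
python3 -m handwheel '0 0 -.02 0 0 0;0 0 0 0 0 0;0 0 0 0 0 0;0 0 0 0 0 0;0 0 0 0 0 0;0 0 0 0 0 0' .3 | grep -E 'pos|force|gap'
python3 -m handwheel '0 0 -.2 0 0 0;0 0 -.4 0 0 0;0 0 -.5 0 0 0;0 0 -.5 0 0 0;0 0 -.3 0 0 0;-.4 0 0 0 0 0;-.4 0 0 0 0 0;0 0 0 0 0 0' | grep -E 'pos|^force'
python3 -m handwheel '-.2 .4 -.1 0 0 0;-.2 .4 -.1 0 0 0;-.2 .4 -.1 0 0 0;-.1 .4 0 0 0 0;0 .4 0 0 0 0;0 0 0 0 0 0;0 0 0 0 0 0;0 0 0 0 0 0' | grep -E 'pos|^force'
python3 - <<'E'
from h import *
p,d=shot('side','side8');S=cloud('side',d);q,d2=shot('top','top8');T=cloud('top',d2)
for n,x,y,z in(('jar',541,-99,18),('lid',541,-99,72),('tumbler',493,95,18),('pot',580,117,14),('carafe',517,-2,14)):
    print(n,fit(S,n,x,y,z),fit(T,n,x,y,z))
cv2.imwrite('pics/f.png',np.hstack([cv2.resize(q[150:270,240:390],None,fx=2.6,fy=4,interpolation=2)[:480],cv2.resize(p[130:250,270:370],None,fx=4,fy=4)]))
E
```

```text
eef_pos: [517.2, -1.4, 138.1]
force: [-0.1, -0.1, 0.2]
finger_gap: 0.652
gripper_force: 0.0
eef_pos: [454.5, -19.8, 280.9]
force: [-1.3, -0.1, -0.3]
eef_pos: [450.8, -176.3, 302.9]
force: [0.3, -0.1, 0.5]
jar (array([540.1, -97.4]), 27, np.float64(0.7)) (array([538. , -98.7]), 35, np.float64(0.2))
lid (None, 0, 0) (array([540.5, -99. ]), 66, np.float64(10.0))
tumbler (array([495.2,  95.9]), 527, np.float64(0.9)) (array([492.9,  96.8]), 118, np.float64(0.2))
pot (array([583.1, 118.2]), 148, np.float64(1.8)) (array([581. , 116.9]), 16, np.float64(0.7))
carafe (array([518.5,  -2.5]), 143, np.float64(0.9)) (array([516.4,  -1.9]), 9, np.float64(0.0))
```

View pics/f.png

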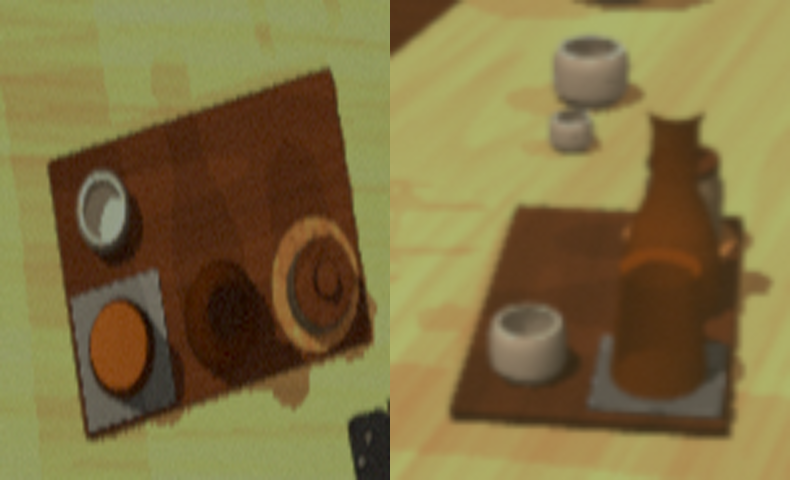

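Everything stands upright and in place: pot (103,215), tumbler (122,347), carafe (228,315), and the lidded jar (322,285) on the cork. All fits are within 3 mm of their targets, so I'm handing the job in.

```bash
python3 -c "
from bench import order
print(order.sign_off())"
```

```text
the job is handed in; nothing more can be done
None
```

The job is handed in: the lidded jar, tumbler, carafe and pot all stand upright on the board, each within about 3 mm of its target by the last camera check; the mug was never touched, and the sign-off call returned no verdict.

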